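# Tap the tin lids home, smallest to largest

## Robot

A 6-joint arm with a two-finger parallel gripper is mounted at the origin on a cart in front of the work surface, level with it; the furniture and walls round the work are solid. World frame = base frame: x ahead of the robot, y to its left, z up, the work surface at z = 0. Lengths are in mm, angles in rad, forces in N, time in s.
With the tool pointing down it reaches from about 350 to 875 mm from the base axis. Payload 4.2 kg.
Tool frame: the origin (TCP) lies midway between the tips of the shut fingers; the grasp point (between the pads) lies 19 mm behind it; z points along the fingers, y is the line along which they close (so a half turn about z gives the same grasp; the last joint's range is limited). The gripper opens to 85 mm and grips with 20 to 120 N. Pads are 22 mm wide; open, the fingers measure 114 mm over their backs; the gripper's body (76 mm by 85 mm) begins 54 mm behind the grasp point. The pads swing forward as they close: fully open they stand 13 mm farther back than shut.
Start: joints at [1.571, 0.385, 0.008, 0, -1.194, -0.259], TCP at [159.919, 604.173, 231.312] pointing down, gripper open.
Joint ranges: [-3.14, 3.14], [-1.21, 2.06], [-1.07, 1.41], [-3.16, 2.05], [-2.99, -0.16], [-3.1, 3.1]. Speed limits (rad/s): [2.79, 2.79, 3.14, 3.14, 3.14, 3.14].

## Interface

Orientations are given as a unit quaternion [x, y, z, w].
In Python, from bench import read_state, get_image, job_done gives the robot as it stands.
- The arm moves only by the shell command python3 -m jog 'ROWS'. ROWS is JSON, a list of rows, each a list of 3 entries, a list of its own where there are three numbers: the shift along the world's x, y, z scaled (see below), then the turn, a rotation vector about the world's x, y, z scaled (see below), then the gripper's target within -1 to 1 (shut at 1, half-way at 0, fully open at -1). In form: [[[x, y, z], [wx, wy, wz], claw], ...]. A call has 1 to 20 rows; each row is the pose to reach, as a shift and turn from the pose commanded when the call began; what a row does not reach only later rows make up. The controller multiplies each number of a shift by 10 cm and each number of a turn by 120 degrees. A row lasts 1/10 s, in which the tool goes at most 50 mm and 8.59 degrees, less where a joint would pass 70% of its speed; a pose out of reach is approached as far as the arm can. A call with a number of a shift or a turn outside -1 to 1 is refused whole. A call with a gripper value outside its range is refused whole. The fingers move at their own pace and stop on an object; the grip force is fixed at half the most. Time passes only in rows, so rows that repeat a pose let the fingers close. It gives the time, the measured TCP pose, the force, the opening and the grip force at its end, in the units of the state.
- read_state(): the state, without advancing time (a new reading comes with each control period).
- get_image(name): name is "scene" or "side" or "wrist"; returns a dict with "frame" (384x512x3 uint8, red, green, blue), "range_z" (384x512 float32, mm along the optical axis (not along the pixel's ray), 0 where there is no reading), "fx", "fy", "cx", "cy" (pixels), "R" (3x3) and "t" (3): a world point X has camera coordinates R X + t. Camera axes: x right, y down, z forward; pixel columns grow to the right and rows downward; lengths in mm; the calibration is good to about 2 mm. A picture is of the moment at which its call begins.
- job_done(): hands the job in; it is judged then, once.
The state is a dict: "clock": time; "joints": joint angles; "joint_vel": joint speeds; "joint_efforts": joint torques, N m; "position": TCP position; "ee_rot": TCP orientation; "contact_force": force on the tool from outside, world axes, zero at the start; "wrist_torque": the same for the moment, N m; "gripper_width": finger opening in mm; "grasp_force": force on a finger pad.
Only numpy, scipy, OpenCV 4.12 (cv2) and the standard library are available. Lean on these libraries where they do the work, as an engineer would, in place of code of your own. Each camera call takes 0.05 s, during which the arm holds its last target. There are 200 camera calls.

## Task

The lids of the three steel tins on the pull-out board are on but stand proud. With the closed fingertips, press down lightly on the top of each lid until it is fully home, one after the other from the smallest tin to the largest. Do not pick up, shove or tip a tin, do not pull a lid up, and leave the peeler, the spice tube and the glass jar beside them alone.

Things in the scene. Friction and masses are not known exactly. Their poses are not given: they have to be found in the camera images.
- small_tin: the smallest of three plain round steel tins, 44 mm in diameter and 58 mm tall over all with the lid fully home, standing loose and upright on the pull-out board; origin at the centre of its underside, z up
- small_tin_lid_top (a point): centre of the top of the smallest tin's lid: the flat top of the round white rubber push pad, 29 mm across, that stands 6 mm proud in the middle of the lid (a full-width steel cap 44 mm across, 18 mm deep without the pad). The pad is springy and gives up to 5 mm, at about 2.5 N per mm, which this point does not show; the point moves with the lid and is 58 mm above the tin's underside when the lid is home
- small_tin_lid (a joint): how far that lid sits up above its fully-home position, in m (0 = home; starts 0.008 to 0.014, showing a dark neck under the lid's rim). The lid slides straight down with light friction (a push of about 2 N moves it), stops hard at 0 and does not spring back
- middle_tin: the middle-sized of three plain round steel tins, 58 mm in diameter and 72 mm tall over all with the lid fully home, standing loose and upright on the pull-out board; origin at the centre of its underside, z up
- middle_tin_lid_top (a point): centre of the top of the middle-sized tin's lid: the flat top of the round white rubber push pad, 38 mm across, that stands 6 mm proud in the middle of the lid (a full-width steel cap 58 mm across, 18 mm deep without the pad). The pad is springy and gives up to 5 mm, at about 2.5 N per mm, which this point does not show; the point moves with the lid and is 72 mm above the tin's underside when the lid is home
- middle_tin_lid (a joint): how far that lid sits up above its fully-home position, in m (0 = home; starts 0.008 to 0.014, showing a dark neck under the lid's rim). The lid slides straight down with light friction (a push of about 2 N moves it), stops hard at 0 and does not spring back
- large_tin: the largest of three plain round steel tins, 72 mm in diameter and 86 mm tall over all with the lid fully home, standing loose and upright on the pull-out board; origin at the centre of its underside, z up
- large_tin_lid_top (a point): centre of the top of the largest tin's lid: the flat top of the round white rubber push pad, 48 mm across, that stands 6 mm proud in the middle of the lid (a full-width steel cap 72 mm across, 18 mm deep without the pad). The pad is springy and gives up to 5 mm, at about 2.5 N per mm, which this point does not show; the point moves with the lid and is 86 mm above the tin's underside when the lid is home
- large_tin_lid (a joint): how far that lid sits up above its fully-home position, in m (0 = home; starts 0.008 to 0.014, showing a dark neck under the lid's rim). The lid slides straight down with light friction (a push of about 2 N moves it), stops hard at 0 and does not spring back
- pull_out_board: pale wooden board, 320 x 300 mm, drawn out from under the front edge of the larder worktop towards the robot; fixed; origin at the centre of its top face, 42 mm below the worktop. The tins stand on it; a shelf overhangs the worktop behind it (underside 0.47 m above the worktop), and a tall open larder door and its post stand to the right, so come down on the tins from straight above
- peeler: bystander: green vegetable peeler lying flat along the right-hand side of the board, 170 x 25 x 18 mm; origin under its centre
- spice_tube: bystander: glass spice tube with a pale cap, 38 mm across, 108 mm tall; origin under its centre
- herb_jar: bystander: glass jar with a grey screw lid, 68 mm across, 100 mm tall; origin under its centre

How it is judged (in metres and radians):
On the way, in this order (a step that is already met when the one before it is completed fails the run):
1. the smallest tin's lid is pressed fully home by the fingers (value of joint small_tin_lid below 0.0025 m and contact force between the fingers and small_tin above 0.5 N), for 0.04 s.
2. the middle-sized tin's lid is pressed fully home by the fingers (value of joint middle_tin_lid below 0.0025 m and contact force between the fingers and middle_tin above 0.5 N), for 0.04 s.
3. the largest tin's lid is pressed fully home by the fingers (value of joint large_tin_lid below 0.0025 m and contact force between the fingers and large_tin above 0.5 N), for 0.04 s.
At the end, for the whole second after the job is handed in: All three lids are within 2.5 mm of fully home; each tin is at rest, upright (within 0.05 rad) and within 30 mm of where it stood (value of joint each of small_tin_lid, middle_tin_lid, large_tin_lid below 0.0025 m and distance of each of small_tin, middle_tin, large_tin from where it was at the start of the episode below 0.03 m and angle between each of small_tin, middle_tin, large_tin's own z axis and vertical below 0.05 rad and linear speed of each of small_tin, middle_tin, large_tin below 0.01 m/s); the robot touches nothing.
It fails at once if a lid is pressed down before that of a smaller tin ((value of joint middle_tin_lid below 0.004 m and value of joint small_tin_lid above 0.004 m) or (value of joint large_tin_lid below 0.004 m and value of joint middle_tin_lid above 0.004 m) or (value of joint large_tin_lid below 0.004 m and value of joint small_tin_lid above 0.004 m)).
It fails at once if a tin is pressed harder than 30 N (contact force between the fingers and small_tin above 30 N or contact force between the fingers and middle_tin above 30 N or contact force between the fingers and large_tin above 30 N).
It fails at once if a tin is lifted, tipped, or pushed more than 30 mm away (height (world z) of any of small_tin, middle_tin, large_tin above -0.03 m or angle between any of small_tin, middle_tin, large_tin's own z axis and vertical above 0.2 rad or distance of any of small_tin, middle_tin, large_tin from where it was at the start of the episode above 0.03 m).
It fails at once if a lid is pulled up (value of joint any of small_tin_lid, middle_tin_lid, large_tin_lid above 0.022 m).
It fails at once if a bystander (peeler, spice tube, herb jar) is moved more than 20 mm or tipped (distance of any of peeler, spice_tube, herb_jar from where it was at the start of the episode above 0.02 m or angle between any of spice_tube, herb_jar's own z axis and vertical above 0.2 rad).
It also fails if it takes over 40 s, if anything falls off the work surface, if the arm or the gripper's body presses on something with over 40 N, if the wrist force passes 120 N, or if a joint passes its speed limit or range.

## Working session

There is one attempt and no reset: what is moved stays moved. The work goes in short steps, Python scripts to look and compute and a shell command to move; the robot and the scene stay as the last step left them, time stands still between calls to the robot, and variables do not carry over. Pictures are saved under pics/ and viewed, at most 10 in all, crops included, and the job is handed in when it is done.

```bash
mkdir -p pics; cat > h.py <<'E'
import numpy as np, cv2
from bench import *
def world(im):
    z=im["range_z"]; v,u=np.indices(z.shape)
    c=np.stack([(u-im["cx"])/im["fx"]*z,(v-im["cy"])/im["fy"]*z,z],-1)
    return (c-np.array(im["t"]))@np.array(im["R"])
E
python3 - <<'E'
from h import *
a=[get_image(n) for n in("scene","side")]
for n,i in zip(("scene","side"),a):
    cv2.imwrite(f"pics/{n}.png",i["frame"][:,:,::-1])
    np.savez(f"{n}.npz",f=i["frame"],w=world(i),z=i["range_z"])
    print(n,-np.array(i["R"]).T@np.array(i["t"]))
s=read_state();print(s["clock"],s["position"],s["ee_rot"],s["gripper_width"])
E
```

```text
scene [ -54.24205409 -101.72792575  444.42278456]
side [459.45823518 945.26264831 715.90912255]
0.1 [159.81207619 603.67964902 230.33838895] [ 9.91631297e-01 -1.29098449e-01 -5.91618326e-05  9.78258124e-04] 85.49681361765681
```

View pics/scene.png

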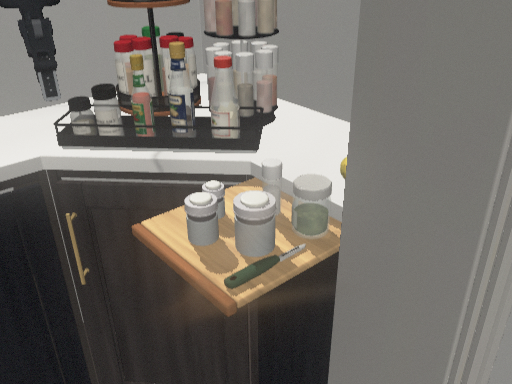

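View pics/side.png

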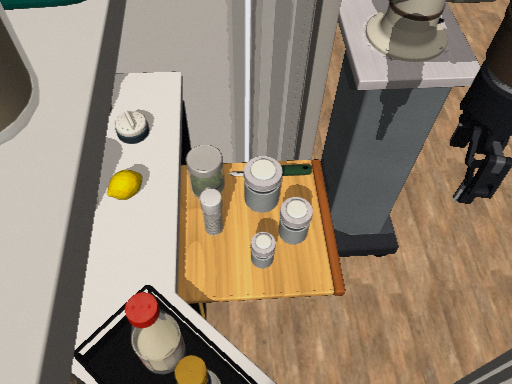

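The scene view shows the pads at about (213,186) small, (201,199) middle and (254,199) large. In the side view they are at (263,242), (296,208) and (263,168). Next I locate them from depth.

```bash
python3 - <<'E'
from h import *
for n,P in(("side",[(263,242,22),(296,208,29),(263,168,36)]),("scene",[(213,186,22),(201,199,29),(254,199,36)])):
    d=np.load(n+".npz");w=d["w"];f=d["f"].astype(int)
    for u,v,r in P:
        p=w[v-2:v+3,u-2:u+3].reshape(-1,3); c=np.median(p,0)
        q=np.linalg.norm(w[:,:,:2]-c[:2],axis=-1)<2*r
        top=q&(abs(w[:,:,2]-c[2])<3)&(d["z"]>0)
        white=top&(f.min(-1)>190)
        cap=q&(w[:,:,2]>c[2]-9)&(d["z"]>0)
        o=[]
        for m in(top,white,cap):
            x=w[m]
            o.append((m.sum(),((x.min(0)+x.max(0))/2).round(1) if len(x) else 0, np.ptp(x,0).round(0) if len(x) else 0))
        print(n,c.round(1),*o)
w=np.load("side.npz")["w"]; print("board",w[270,215],w[280,310]); 
print("tube/jar/peeler",w[193,209],w[155,206],w[170,295],w[173,240])
E
```

```text
side [405.4 575.3  26.5] (np.int64(201), array([404.7, 574.7,  26.4]), array([29., 33.,  6.])) (np.int64(160), array([405.3, 576.5,  26.5]), array([24., 30.,  6.])) (np.int64(436), array([404.9, 573.3,  23.7]), array([42., 42., 12.]))
side [343.7 520.3  42.3] (np.int64(320), array([339.6, 524.6,  42.3]), array([44., 43.,  6.])) (np.int64(269), array([342.9, 522.8,  42.3]), array([37., 35.,  6.])) (np.int64(707), array([342.6, 520.4,  40.1]), array([55., 58., 13.]))
side [395.5 440.3  56. ] (np.int64(415), array([397.7, 444.5,  56. ]), array([49., 52.,  6.])) (np.int64(369), array([395.5, 442.4,  56. ]), array([44., 44.,  6.])) (np.int64(948), array([395.6, 440.5,  53. ]), array([69., 69., 12.]))
scene [399.5 562.   24.9] (np.int64(99), array([403.9, 570.6,  24.3]), array([28., 27.,  5.])) (np.int64(73), array([402.2, 570.1,  24.4]), array([23., 27.,  5.])) (np.int64(225), array([394.7, 564.4,  25.6]), array([62., 51., 19.]))
scene [337.8 509.2  41.2] (np.int64(206), array([341.7, 519.1,  40.7]), array([38., 37.,  5.])) (np.int64(183), array([342.1, 518.3,  40.7]), array([37., 35.,  5.])) (np.int64(477), array([345.9, 503.2,  40.8]), array([64., 88., 17.]))
scene [389.2 431.   55. ] (np.int64(324), array([394.1, 438. ,  54. ]), array([46., 48.,  4.])) (np.int64(312), array([394.1, 438.7,  54.1]), array([46., 46.,  4.])) (np.int64(751), array([394.5, 438.4,  51. ]), array([70., 69., 10.]))
board [490.67915654 589.9220631  -42.42457646] [322.99358135 620.17825814 -40.94969153]
tube/jar/peeler [493.25321486 497.6370902   67.79613078] [498.07539837 405.23830793  57.51102822] [322.96836165 386.58333035 -25.20811738] [434.76680631 382.26152516 -32.76551044]
```

```bash
python3 -m jog '[[[0.5,0,0],[0,0,0],1],[[1,0,0],[0,0,0],1],[[1,0,0],[0,0,0],1]]'; python3 -m jog '[[[0.5,-0.1,0],[0,0,0],1],[[1,-0.31,0],[0,0,0],1],[[1,-0.31,0],[0,0,0],1]]'; python3 -m jog '[[[0.45,0,-0.4],[0,0,0],1],[[0.45,0,-0.9],[0,0,0],1],[[0.45,0,-1],[0,0,0],1],[[0.45,0,-1],[0,0,0],1]]'
python3 - <<'E'
from h import *
for n in("scene","side"):
    w=np.load(n+".npz")["w"].reshape(-1,3); m=(w[:,2]>120)&(w[:,0]>60)&(w[:,1]>0)&(w[:,1]<500)&(w[:,0]<700)
    x=w[m]
    if len(x):
        b=np.arctan2(x[:,1],x[:,0]); 
        for i in np.argsort(-b)[::max(1,len(x)//8)]: print(n,b[i].round(2),x[i].round(0))
print({k:read_state()[k] for k in("clock","position","ee_rot","contact_force","gripper_width")})
E
```

```text
clock: 0.4
position: [264.6, 603.2, 230.0]
ee_rot: [0.991, -0.132, 0.0, 0.001]
contact_force: [-0.4, -0.3, 0.1]
gripper_width: 43.7
grasp_force: 0.0
clock: 0.7
position: [363.8, 570.8, 230.3]
ee_rot: [0.991, -0.132, 0.0, 0.001]
contact_force: [-0.5, 0.3, -0.8]
gripper_width: -0.3
grasp_force: 0.0
clock: 1.1
position: [403.6, 570.8, 126.3]
ee_rot: [0.992, -0.13, -0.002, 0.004]
contact_force: [-0.5, 0.2, -0.2]
gripper_width: -0.2
grasp_force: 0.0
scene 0.48 [215. 112. 185.]
scene 0.41 [210.  91. 334.]
scene 0.34 [208.  74. 374.]
scene 0.28 [206.  59. 162.]
scene 0.22 [205.  45. 354.]
scene 0.16 [202.  33. 198.]
scene 0.11 [203.  22. 394.]
scene 0.06 [201.  11. 393.]
scene 0.0 [200.   0. 342.]
side 0.63 [ 62.  45. 128.]
side 0.5 [348. 190. 169.]
side 0.48 [371. 195. 193.]
side 0.43 [382. 173. 128.]
side 0.4 [391. 165. 201.]
side 0.21 [448.  96. 134.]
side 0.18 [526.  97. 125.]
side 0.16 [592.  96. 141.]
side 0.14 [661.  93. 124.]
{'clock': 1.1, 'position': array([403.61351376, 570.81457545, 126.29349306]), 'ee_rot': array([ 0.99156194, -0.12954699, -0.00171778,  0.00442027]), 'contact_force': array([-0.50628663,  0.23538147, -0.15062371]), 'gripper_width': -0.24748690870218593}
```

```bash
python3 -m jog '[[[0.01,0.02,-0.3],[0,0,0],1],[[0.01,0.02,-0.6],[0,0,0],1],[[0.01,0.02,-0.8],[0,0,0],1],[[0.01,0.02,-0.9],[0,0,0],1],[[0.01,0.02,-0.95],[0,0,0],1],[[0.01,0.02,-0.95],[0,0,0],1],[[0.01,0.02,-0.95],[0,0,0],1]]'
python3 - <<'E'
from h import *
i=get_image("side");cv2.imwrite("pics/s2.png",cv2.resize(i["frame"][120:300,180:360,::-1],None,fx=3,fy=3))
print(read_state()["position"],read_state()["contact_force"])
E
```

```text
clock: 1.8
position: [406.3, 576.2, 38.1]
ee_rot: [0.992, -0.129, 0.001, -0.001]
contact_force: [0.5, -0.0, 0.9]
gripper_width: -0.5
grasp_force: 0.0
[406.31622436 576.16374806  38.09590417] [0.6652448  0.06858553 0.55477282]
```

View pics/s2.png

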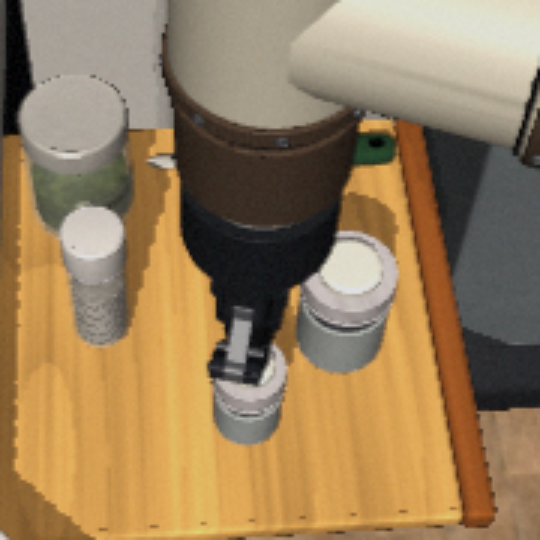

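The fingertips sit over the small pad, at about (240,370) in the crop. I'll press in small steps and watch the force.

```bash
python3 -m jog '[[[-0.01,-0.02,-0.04],[0,0,0],1],[[-0.01,-0.02,-0.08],[0,0,0],1],[[-0.01,-0.02,-0.11],[0,0,0],1],[[-0.01,-0.02,-0.13],[0,0,0],1],[[-0.01,-0.02,-0.15],[0,0,0],1],[[-0.01,-0.02,-0.17],[0,0,0],1],[[-0.01,-0.02,-0.17],[0,0,0],1]]'; python3 -m jog '[[[0,0,-0.01],[0,0,0],1],[[0,0,-0.02],[0,0,0],1],[[0,0,-0.03],[0,0,0],1],[[0,0,-0.03],[0,0,0],1]]'; python3 -m jog '[[[0,0,-0.01],[0,0,0],1],[[0,0,-0.02],[0,0,0],1],[[0,0,-0.02],[0,0,0],1]]'
```

```text
clock: 2.55
position: [404.9, 573.0, 19.0]
ee_rot: [0.992, -0.129, -0.0, 0.0]
contact_force: [-0.8, -0.8, 0.8]
gripper_width: 0.0
grasp_force: 0.4
clock: 2.95
position: [404.9, 573.1, 16.1]
ee_rot: [0.992, -0.129, -0.0, 0.0]
contact_force: [-0.4, -1.0, 0.4]
gripper_width: -0.2
grasp_force: 0.5
clock: 3.25
position: [405.0, 573.2, 14.6]
ee_rot: [0.992, -0.129, 0.0, -0.0]
contact_force: [0.4, -1.4, 4.3]
gripper_width: 0.1
grasp_force: 1.7
```

```bash
python3 -m jog '[[[0,0,-0.01],[0,0,0],1],[[0,0,-0.01],[0,0,0],1]]'; python3 -m jog '[[[0,0,-0.01],[0,0,0],1],[[0,0,-0.01],[0,0,0],1]]'
```

```text
clock: 3.45
position: [405.0, 573.3, 13.9]
ee_rot: [0.992, -0.129, 0.0, -0.0]
contact_force: [-0.6, -1.4, 5.9]
gripper_width: 0.4
grasp_force: 2.7
clock: 3.65
position: [405.1, 573.3, 13.3]
ee_rot: [0.992, -0.129, 0.0, -0.0]
contact_force: [-1.4, -2.8, 7.2]
gripper_width: -0.2
grasp_force: 3.5
```

Force climbs at about 2.3 N/mm, which is the pad's stiffness, so the lid is home. Now retreat and go to the middle tin.

```bash
python3 -m jog '[[[0,0,0],[0,0,0],1],[[0,0,0.05],[0,0,0],1],[[0,0,0.3],[0,0,0],1],[[0,0,0.7],[0,0,0],1],[[0,0,0.7],[0,0,0],1],[[-0.3,-0.25,0.7],[0,0,0],1],[[-0.62,-0.53,0.7],[0,0,0],1],[[-0.62,-0.53,0.7],[0,0,0],1],[[-0.62,-0.53,0.45],[0,0,0],1],[[-0.62,-0.53,0.4],[0,0,0],1],[[-0.62,-0.53,0.4],[0,0,0],1],[[-0.62,-0.53,0.4],[0,0,0],1]]'
python3 - <<'E'
from h import *
i=get_image("side");cv2.imwrite("pics/s3.png",cv2.resize(i["frame"][120:300,180:360,::-1],None,fx=3,fy=3))
w=world(i);w=w[(np.linalg.norm(w[:,:,:2]-[405,574],axis=-1)<9)];print(np.percentile(w[:,2],[10,50,90]))
print(read_state()["position"],read_state()["contact_force"])
E
```

```text
clock: 4.85
position: [343.4, 520.8, 52.5]
ee_rot: [0.992, -0.129, 0.0, -0.0]
contact_force: [0.6, 0.0, -0.6]
gripper_width: 0.3
grasp_force: 0.0
[15.24997734 16.7683198  18.55733362]
[343.42806426 520.93168291  52.83584066] [-0.04127074 -0.18345611  0.90998893]
```

View pics/s3.png

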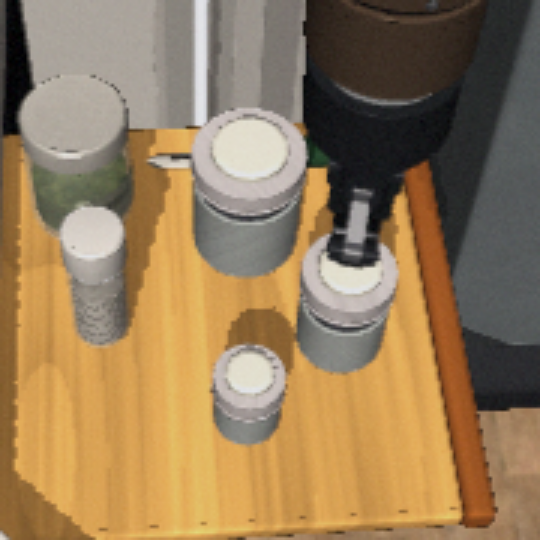

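The small lid is home: there is no neck visible at (248,395) and its pad is at z≈16.8. The fingertips are over the middle pad at about (352,262). The middle lid should be home at z≈30.

```bash
python3 -m jog '[[[0,0,-0.04],[0,0,0],1],[[0,0,-0.08],[0,0,0],1],[[0,0,-0.11],[0,0,0],1],[[0,0,-0.13],[0,0,0],1],[[0,0,-0.15],[0,0,0],1],[[0,0,-0.17],[0,0,0],1],[[0,0,-0.19],[0,0,0],1],[[0,0,-0.2],[0,0,0],1],[[0,0,-0.2],[0,0,0],1]]'; python3 -m jog '[[[0,0,-0.01],[0,0,0],1],[[0,0,-0.02],[0,0,0],1],[[0,0,-0.03],[0,0,0],1],[[0,0,-0.03],[0,0,0],1]]';  python3 -m jog '[[[0,0,-0.01],[0,0,0],1],[[0,0,-0.02],[0,0,0],1],[[0,0,-0.02],[0,0,0],1]]'
```

```text
clock: 5.8
position: [342.9, 520.1, 32.1]
ee_rot: [0.992, -0.129, 0.0, 0.0]
contact_force: [-0.2, -0.4, 0.1]
gripper_width: 0.0
grasp_force: 0.4
clock: 6.2
position: [343.0, 520.2, 29.3]
ee_rot: [0.992, -0.129, 0.0, -0.0]
contact_force: [0.2, -0.9, 2.0]
gripper_width: -0.0
grasp_force: 0.9
clock: 6.5
position: [343.0, 520.2, 27.8]
ee_rot: [0.992, -0.129, 0.0, -0.0]
contact_force: [-0.5, -1.9, 5.6]
gripper_width: 0.3
grasp_force: 2.7
```

```bash
python3 -m jog '[[[0,0,-0.01],[0,0,0],1],[[0,0,-0.01],[0,0,0],1]]'; python3 -m jog '[[[0,0,0],[0,0,0],1],[[0,0,0.05],[0,0,0],1],[[0,0,0.35],[0,0,0],1],[[0,0,0.75],[0,0,0],1],[[0,0,0.75],[0,0,0],1],[[0.26,-0.4,0.75],[0,0,0],1],[[0.52,-0.8,0.75],[0,0,0],1],[[0.52,-0.8,0.75],[0,0,0],1],[[0.52,-0.8,0.45],[0,0,0],1],[[0.52,-0.8,0.4],[0,0,0],1],[[0.52,-0.8,0.4],[0,0,0],1],[[0.52,-0.8,0.4],[0,0,0],1]]'
python3 - <<'E'
from h import *
i=get_image("side");cv2.imwrite("pics/s4.png",cv2.resize(i["frame"][120:300,180:360,::-1],None,fx=3,fy=3))
w=world(i);w=w[(np.linalg.norm(w[:,:,:2]-[343,520],axis=-1)<9)];print(np.percentile(w[:,2],[10,50,90]))
print(read_state()["position"],read_state()["contact_force"])
E
```

```text
clock: 6.7
position: [343.0, 520.2, 27.2]
ee_rot: [0.992, -0.129, 0.0, -0.0]
contact_force: [-1.4, -2.5, 7.1]
gripper_width: 0.0
grasp_force: 3.5
clock: 7.9
position: [395.0, 441.0, 66.7]
ee_rot: [0.992, -0.129, 0.0, -0.0]
contact_force: [0.0, 0.3, -0.3]
gripper_width: -0.2
grasp_force: 0.0
[-905.30354534   33.01817503  373.28330462]
[395.04256785 441.16387163  67.09350219] [ 0.47464268 -0.24723101  0.58427075]
```

View pics/s4.png

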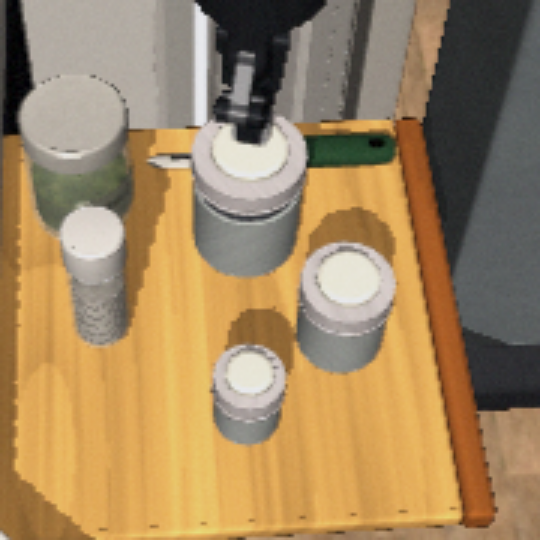

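The middle lid is home, with no neck visible at (345,320). The fingertips are over the large pad at about (250,135), so I press it now.

```bash
python3 -m jog '[[[0,0,-0.04],[0,0,0],1],[[0,0,-0.08],[0,0,0],1],[[0,0,-0.11],[0,0,0],1],[[0,0,-0.13],[0,0,0],1],[[0,0,-0.15],[0,0,0],1],[[0,0,-0.17],[0,0,0],1],[[0,0,-0.19],[0,0,0],1],[[0,0,-0.2],[0,0,0],1],[[0,0,-0.2],[0,0,0],1]]'; python3 -m jog '[[[0,0,-0.01],[0,0,0],1],[[0,0,-0.02],[0,0,0],1],[[0,0,-0.03],[0,0,0],1],[[0,0,-0.03],[0,0,0],1]]';  python3 -m jog '[[[0,0,-0.01],[0,0,0],1],[[0,0,-0.02],[0,0,0],1],[[0,0,-0.02],[0,0,0],1]]'
```

```text
clock: 8.85
position: [394.9, 440.2, 46.2]
ee_rot: [0.992, -0.129, -0.0, 0.0]
contact_force: [-0.5, 0.6, 0.4]
gripper_width: -0.0
grasp_force: 0.4
clock: 9.25
position: [395.0, 440.2, 43.3]
ee_rot: [0.992, -0.129, 0.0, -0.0]
contact_force: [-1.3, 0.2, 2.6]
gripper_width: 0.0
grasp_force: 0.9
clock: 9.55
position: [395.0, 440.2, 41.8]
ee_rot: [0.992, -0.129, 0.0, -0.0]
contact_force: [-2.2, -0.9, 5.9]
gripper_width: -0.1
grasp_force: 2.7
```

```bash
python3 -m jog '[[[0,0,-0.01],[0,0,0],1],[[0,0,-0.01],[0,0,0],1]]'; python3 -m jog '[[[0,0,0],[0,0,0],1],[[0,0,0.05],[0,0,0],1],[[0,0,0.35],[0,0,0],1],[[0,0,0.75],[0,0,0],1],[[0,0,1],[0,0,0],1],[[0,0,1],[0,0,0],1]]'; python3 -m jog '[[[0,0,0.4],[0,0,0],1],[[0,0,0.5],[0,0,0],1],[[0,0,0.5],[0,0,0],1],[[0,0,0.5],[0,0,0],1]]'
python3 - <<'E'
from h import *
i=get_image("side");cv2.imwrite("pics/s5.png",cv2.resize(i["frame"][120:300,180:360,::-1],None,fx=3,fy=3))
w=world(i)
for x,y in((405,574),(343,520),(395,440)):
    q=w[(np.linalg.norm(w[:,:,:2]-[x,y],axis=-1)<9)&(abs(w[:,:,2])<90)];print(np.median(q[:,2]))
E
```

```text
clock: 9.75
position: [395.0, 440.3, 41.1]
ee_rot: [0.992, -0.129, 0.0, -0.0]
contact_force: [-1.9, -0.9, 6.7]
gripper_width: 0.0
grasp_force: 3.6
clock: 10.35
position: [396.4, 442.4, 144.6]
ee_rot: [0.992, -0.129, 0.002, -0.004]
contact_force: [0.4, -0.4, 0.0]
gripper_width: -0.2
grasp_force: 0.0
clock: 10.75
position: [394.3, 439.5, 188.8]
ee_rot: [0.992, -0.129, -0.001, 0.001]
contact_force: [-0.4, -0.4, -1.2]
gripper_width: 0.1
grasp_force: 0.0
16.718276143249284
31.110456174706577
45.0727562613792
```

View pics/s5.png

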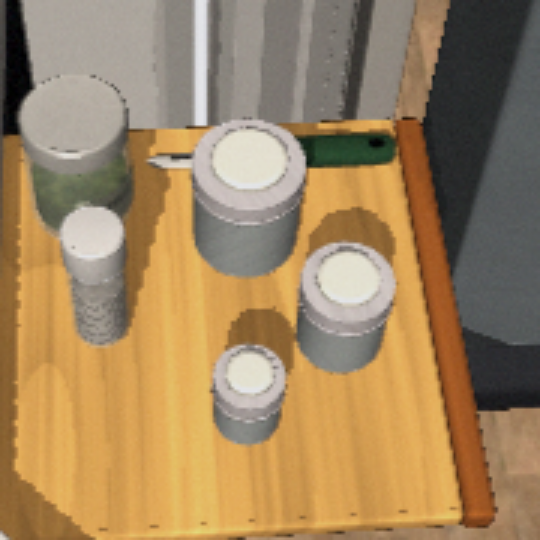

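All three lids are home: pads at z≈16.7, 31.1 and 45.1, with no necks visible at (248,395), (345,320) or (248,210). The bystanders have not moved and the arm is clear.

```bash
python3 -c "from bench import job_done; print(job_done())"
```

```text
the job is handed in; nothing more can be done
None
```

I pressed all three lids fully home in order (small, middle, large) with no more than about 8 N, left the peeler, tube and jar untouched, and handed the job in; no verdict came back.

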